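# Combs into the disinfecting tub, timer started against its side

### The job

The clipper combs have been sprayed and must now lie for their disinfecting time: pick up the scoop tray, tip all three combs off its open end into the steel tub, and put the empty tray back down flat on the worktop, clear of the tub. Once the combs are in, start the timer: it is light and slides away when its start key is pushed, so lay it face up with its plain end square against the tub's long side that faces you, and with the tub as its stop push the start key fully in and hold it for half a second; then let go and leave the timer lying there. Do not shift the scissors, the trimmer or the cologne bottle.

Things in the scene. Friction and masses are not known exactly. Their poses are not given: they have to be found in the camera images.
- tub: open steel tub, fixed (a small screwed clip at each short end stands out 24 mm). Outside 130 mm along x, 210 mm along y, 56 mm high; upright walls 4 mm thick, floor 4 mm; rim lip 9 mm outward at the very top (z 51 to 56 mm). Origin: centre of its underside, on the worktop; z up; its long -x side faces the robot (yaw within 0.25 rad)
- tub_near_face (a point): middle of the tub's outer long face towards the robot (the stop for the timer), 12 mm above the worktop; same axes as the tub, the face looks to -x
- tray: loose aluminium scoop tray, 150 g: pan 166 mm along x, 104 mm along y, floor 3 mm, side walls 20 mm high (10 mm near the open end), rear wall 24 mm at +x, open end at -x; black handle behind the rear wall along +x. Origin: centre of the pan's underside, near its centre of mass: grip firmly (about 40 N). Combs slide on it at slopes of 25 to 35 degrees
- tray_grip (a point): grip point on the tray's handle, 30 mm behind the rear wall, at (0.113, 0, 0.026) in the tray's frame, same axes. The handle is a bar along x, 18 mm wide (y), 14 mm high, underside 19 mm above the worktop, from 10 to 108 mm behind the rear wall (a 26 mm wide root reaches to 13 mm)
- tray_lip (a point): middle of the open front edge of the tray's floor, top side, at (-0.083, 0, 0.003) in the tray's frame; same axes as the tray
- comb_1: a black plastic clipper comb (guard), 43 x 44 x 14 mm, about 12 g, teeth along its x axis and its 14 mm high back bar at +x; origin at the centre of its underside. One of three alike, lying on the tray at the start
- comb_2: a black plastic clipper comb (guard), 43 x 44 x 14 mm, about 12 g, teeth along its x axis and its 14 mm high back bar at +x; origin at the centre of its underside. One of three alike, lying on the tray at the start
- comb_3: a black plastic clipper comb (guard), 43 x 44 x 14 mm, about 12 g, teeth along its x axis and its 14 mm high back bar at +x; origin at the centre of its underside. One of three alike, lying on the tray at the start
- timer: loose white countdown timer on its back, grey display on its upper face (the three small round keys there do nothing). Body 92 mm along x, 58 mm along y, 24 mm high, about 120 g, upright sides; start key at its -x end, plain flat end at +x. Origin: centre of its underside; z up. Can be gripped across its 58 mm
- timer_back (a point): middle of the timer's plain end, at (0.046, 0, 0.012) in the timer's frame; same axes as the timer
- start_key (a joint): travel of the grey start key in m: 0 out, 0.005 fully in (moves along the timer's +x, into the timer). Spring: about 1.1 N to start it, 3.4 N fully in; it comes back out when let go. The loose timer slides on the worktop at 0.4 to 1.1 N
- key_face (a point): middle of the start key's outer face at the timer's -x end, 55 mm from the timer's origin and 13 mm above the worktop when out; the key is 30 mm wide (y), 12 mm high and stands 9 mm proud of the body. Same axes as the timer
- scissors: barber scissors with black finger rings, 84 x 157 x 9 mm, lying between tub and basin; leave alone. Origin: centre of the underside, length along y
- trimmer: small black hair trimmer, 25 x 125 x 21 mm, lying right of the timer; leave alone. Origin: centre of the underside, length along y
- cologne: upright cologne bottle, 33 x 45 x 104 mm, behind the scissors; leave alone. Origin: centre of the underside
Things that resemble listed ones, but are neither listed nor needed, are in the scene too. What is shaped like the comb_2 but yellow is not meant.

How it is judged:
On the way, in this order (a step that is already met when the one before it is completed fails the run):
1. the tray is tipped over the tub and all three combs are in the tub (x of comb_1 in the frame of tub between -0.062 and 0.062 m and y of comb_1 in the frame of tub between -0.102 and 0.102 m and z of comb_1 in the frame of tub between 0 and 0.05 m and x of comb_2 in the frame of tub between -0.062 and 0.062 m and y of comb_2 in the frame of tub between -0.102 and 0.102 m and z of comb_2 in the frame of tub between 0 and 0.05 m and x of comb_3 in the frame of tub between -0.062 and 0.062 m and y of comb_3 in the frame of tub between -0.102 and 0.102 m and z of comb_3 in the frame of tub between 0 and 0.05 m and angle between tray's own z axis and vertical above 0.35 rad and horizontal distance between tray_lip and tub below 0.16 m and height (world z) of tray_lip above 0.01 m), for 0.1 s.
2. the start key is held at least 2.5 mm in (of 5) while the flat-lying timer bears on the tub's near long side with more than 1 N, plain end square to it (value of joint start_key above 0.0025 m and contact force between timer and tub above 1 N and x of timer_back in the frame of tub between -0.075 and -0.06 m and y of timer_back in the frame of tub between -0.105 and 0.105 m and angle between the x axis of timer and the x axis of tub, either way round below 0.17 rad and angle between timer's own z axis and vertical below 0.1 rad and x of comb_1 in the frame of tub between -0.062 and 0.062 m and y of comb_1 in the frame of tub between -0.102 and 0.102 m and z of comb_1 in the frame of tub between 0 and 0.05 m and x of comb_2 in the frame of tub between -0.062 and 0.062 m and y of comb_2 in the frame of tub between -0.102 and 0.102 m and z of comb_2 in the frame of tub between 0 and 0.05 m and x of comb_3 in the frame of tub between -0.062 and 0.062 m and y of comb_3 in the frame of tub between -0.102 and 0.102 m and z of comb_3 in the frame of tub between 0 and 0.05 m), for 0.2 s.
At the end, for the whole second after the job is handed in: the three combs lie in the tub below its rim; the tray lies flat on the worktop, over 110 mm from the tub's centre; the timer lies flat, face up, plain end within 10 mm of the tub's near long side and square to it within 0.17 rad, start key out again; all at rest (x of comb_1 in the frame of tub between -0.062 and 0.062 m and y of comb_1 in the frame of tub between -0.102 and 0.102 m and z of comb_1 in the frame of tub between 0 and 0.05 m and x of comb_2 in the frame of tub between -0.062 and 0.062 m and y of comb_2 in the frame of tub between -0.102 and 0.102 m and z of comb_2 in the frame of tub between 0 and 0.05 m and x of comb_3 in the frame of tub between -0.062 and 0.062 m and y of comb_3 in the frame of tub between -0.102 and 0.102 m and z of comb_3 in the frame of tub between 0 and 0.05 m and x of timer_back in the frame of tub between -0.075 and -0.06 m and y of timer_back in the frame of tub between -0.105 and 0.105 m and angle between the x axis of timer and the x axis of tub, either way round below 0.17 rad and angle between each of timer, tray's own z axis and vertical below 0.1 rad and height (world z) of timer between -0.006 and 0.006 m and value of joint start_key below 0.0015 m and height (world z) of tray between -0.008 and 0.008 m and horizontal distance between tray and tub above 0.11 m and linear speed of each of comb_1, comb_2, comb_3, tray, timer below 0.03 m/s); the robot touches nothing.
It fails at once if the pair of scissors is shifted by more than 30 mm (distance of scissors from where it was at the start of the episode above 0.03 m).
It fails at once if the trimmer is shifted by more than 30 mm (distance of trimmer from where it was at the start of the episode above 0.03 m).
It fails at once if the cologne bottle is shifted by more than 30 mm (distance of cologne from where it was at the start of the episode above 0.03 m).
It also fails if it takes over 72 s, if anything falls off the work surface, if the arm or the gripper's body presses on something with over 40 N, if the wrist force passes 120 N, or if a joint passes its speed limit or range.

### The arm

A 6-joint arm with a two-finger parallel gripper is mounted at the origin on a cart in front of the work surface, level with it; the furniture and walls round the work are solid. World frame = base frame: x ahead of the robot, y to its left, z up, the work surface at z = 0. Lengths are in m, angles in rad, forces in N, time in s.
With the tool pointing down it reaches from about 0.25 to 0.775 m from the base axis. Payload 8.9 kg.
Tool frame: the origin (TCP) lies on the mounting face of the last link; the fingertips stand 173 mm ahead of it and the grasp point (between the pads) lies 155 mm ahead of it; x points along the fingers, y is the direction in which the jaws open and shut, and the axes are right-handed (so a half turn about x gives the same grasp; the last joint's range is limited). The gripper opens to 85 mm and grips with 20 to 120 N. Pads are 22 mm wide; open, the fingers measure 114 mm over their backs; the gripper's body (76 mm by 85 mm) begins 54 mm behind the grasp point. The pads swing forward as they close: fully open they stand 13 mm farther back than shut.
Start: joints at [-1.45, 0.291, -0.153, 1.127, 0, 1.431], TCP at [0.135, -0.507, 0.405] pointing down, gripper open.
Joint ranges: [-2.52, 2.52], [-0.91, 1.74], [-1.3, 1.37], [-1.96, 2.02], [-1.52, 1.47], [-3.14, 3.14]. Speed limits (rad/s): [2.22, 2.22, 2.79, 3.14, 3.14, 3.14].

### API

Orientations are given as [roll, pitch, yaw] about the fixed x, y, z axes, in that order (R = Rz(yaw) Ry(pitch) Rx(roll)).
In Python, from rig import manip gives the robot as it stands. The module is installed in compiled form; this text tells all that it offers.
- The arm moves only by the shell command python3 -m handwheel 'ROWS'. ROWS is JSON, a list of rows, each a list of 7 numbers: the closure in counts, from 0 (fully open) to 255 (shut), then the shift along the tool's x, y, z in mm, then the turn, a rotation vector about the tool's x, y, z in degrees. In form: [[gripper, x, y, z, ax, ay, az], ...]. A call has 1 to 20 rows; each row shifts and turns the commanded pose from where the row before left it, along the tool's axes as they then stand; what a row does not reach is not made up. A row lasts 1/12 s, in which the tool goes at most 41.7 mm and 7.16 degrees, less where a joint would pass 70% of its speed; a pose out of reach is approached as far as the arm can. A call is refused whole if a number of a shift passes 41.7 or a number of a turn 7.16, either way. A call with a gripper value outside its range is refused whole. The fingers move at their own pace and stop on an object; the grip force is fixed at half the most. Time passes only in rows, so rows that do not move let the fingers close. It gives the time, the measured TCP pose, the force and the opening at its end, in the units of the state.
- manip.get_state(): the state, without advancing time (a new reading comes with each control period).
- manip.grab_frame(name): name is "side" or "top"; returns a dict with "color" (384x512x3 uint8, red, green, blue), "mtx" (3x3 intrinsics, pixels), "k1" (the pictures are not rectified: a ray, as slopes to the right and down, at radius r is drawn at 1 + k1 r^2 times it, then the intrinsics apply), "R" (3x3) and "t" (3): a world point X has camera coordinates R X + t. Camera axes: x right, y down, z forward; pixel columns grow to the right and rows downward; lengths in m; the calibration is good to about 2 mm. A picture is of the moment at which its call begins. There is no depth.
- manip.hand_in(): hands the job in, once; it reports no verdict.
The state is a dict: "time": time; "qpos": joint angles; "qd": joint speeds; "effort": joint torques, N m; "eef_pos": TCP position; "orientation": TCP orientation; "force": force on the tool from outside, world axes, zero at the start; "moment": the same for the moment, N m; "gripper_width": finger opening in m.
Only numpy, scipy, OpenCV 4.12 (cv2) and the standard library are available. Lean on these libraries where they do the work, as an engineer would, in place of code of your own. Each camera call takes 0.05 s, during which the arm holds its last target. There are 200 camera calls.

## Working session

There is one attempt and no reset: what is moved stays moved. The work goes in short steps, Python scripts to look and compute and a shell command to move; the robot and the scene stay as the last step left them, time stands still between calls to the robot, and variables do not carry over. Pictures are saved under pics/ and viewed, about 8 in all and at most 12, crops included, and the job is handed in when it is done.

```bash
mkdir -p pics; ls
cat > h.py <<'E'
import numpy as np, cv2
from rig import manip
from scipy.spatial.transform import Rotation as Ro
def grab(n,f=None):
    d=manip.grab_frame(n)
    if f: cv2.imwrite('pics/'+f,d['color'][:,:,::-1])
    return d
def ray(d,u,v):
    K=np.array(d['mtx']);xd=(u-K[0,2])/K[0,0];yd=(v-K[1,2])/K[1,1];x,y=xd,yd
    for _ in range(30):
        s=1+d['k1']*(x*x+y*y);x,y=xd/s,yd/s
    R=np.array(d['R']);t=np.array(d['t']).ravel()
    return -R.T@t, R.T@np.array([x,y,1])
def atz(d,u,v,z):
    o,r=ray(d,u,v);return o+r*(z-o[2])/r[2]
def proj(d,X):
    K=np.array(d['mtx']);p=np.array(d['R'])@np.array(X)+np.array(d['t']).ravel();x,y=p[0]/p[2],p[1]/p[2]
    s=1+d['k1']*(x*x+y*y);return np.array([K[0,0]*x*s+K[0,2],K[1,1]*y*s+K[1,2]])
def st():
    s=manip.get_state();R=Ro.from_euler('xyz',s['orientation']).as_matrix();return s,np.array(s['eef_pos']),R
E
python3 - <<'E'
from h import *
for n in('top','side'):
    d=grab(n,n+'1.png');print(n,ray(d,256,192),d['k1'],d['mtx'])
s,p,R=st();print(s);print(R)
E
```

```text
pics
top (array([ 0.45973483, -0.0513721 ,  1.45539588]), array([ 0.08850136,  0.01930296, -0.99594596])) -0.03535569845567317 [[433.50201155   0.         255.11139224]
 [  0.         433.50201155 196.53105791]
 [  0.           0.           1.        ]]
side (array([ 0.49796002, -0.77644773,  0.74285742]), array([ 0.05691386,  0.74117783, -0.6689098 ])) -0.03064145859635387 [[377.88759205   0.         257.7457789 ]
 [  0.         377.88759205 191.37482568]
 [  0.           0.           1.        ]]
{'time': 0.1, 'qpos': array([-1.45029797e+00,  2.91208635e-01, -1.54023398e-01,  1.12667439e+00,
        3.96416828e-05,  1.43149873e+00]), 'qd': array([ 0.00176098, -0.000797  ,  0.00093026, -0.00099862,  0.00054281,
       -0.00034766]), 'effort': array([ 1.59638006e-03, -5.37977135e+01,  3.31918752e+01,  9.29385336e-03,
       -1.60743170e-04, -5.52060328e-06]), 'eef_pos': array([ 0.13485326, -0.50720402,  0.40420781]), 'orientation': array([-1.74578889,  1.56968552,  1.65559969]), 'force': array([ 0.38292289, -0.04206338, -0.56884946]), 'moment': array([-0.01372696,  0.05915293, -0.0324014 ]), 'gripper_width': 0.08523952861591029}
[[-9.40869730e-05  2.56883282e-01 -9.66442430e-01]
 [ 1.10681126e-03 -9.66441816e-01 -2.56883226e-01]
 [-9.99999383e-01 -1.09383872e-03 -1.93391723e-04]]
```

View pics/top1.png

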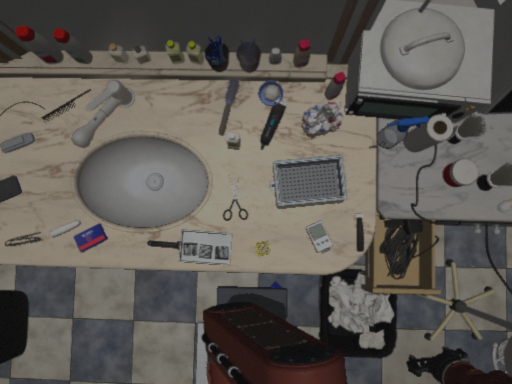

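View pics/side1.png

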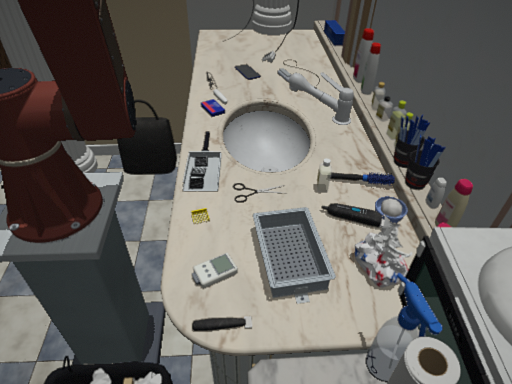

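The top view shows the tub at about (310,181), the tray at (206,247) with its handle towards image-left (+y), the timer at (319,236) and the trimmer at (360,233). The yellow decoy is at (263,247). I'll enlarge both views for corner picking.

Run:
```python
import cv2
a=cv2.imread('pics/top1.png')[145:275,140:375];cv2.imwrite('pics/topc.png',cv2.resize(a,None,fx=3.4,fy=3.4,interpolation=cv2.INTER_CUBIC))
a=cv2.imread('pics/side1.png')[125:335,170:340];cv2.imwrite('pics/sidec.png',cv2.resize(a,None,fx=2.85,fy=2.85,interpolation=cv2.INTER_CUBIC))
```

```text
(no output)
```

View pics/topc.png

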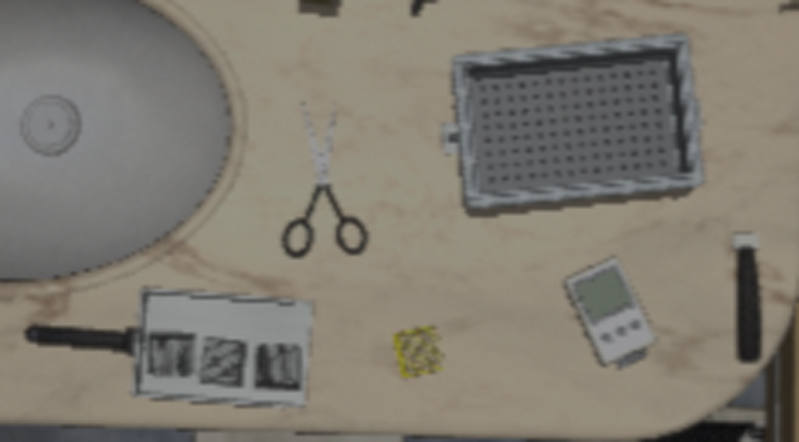

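View pics/sidec.png

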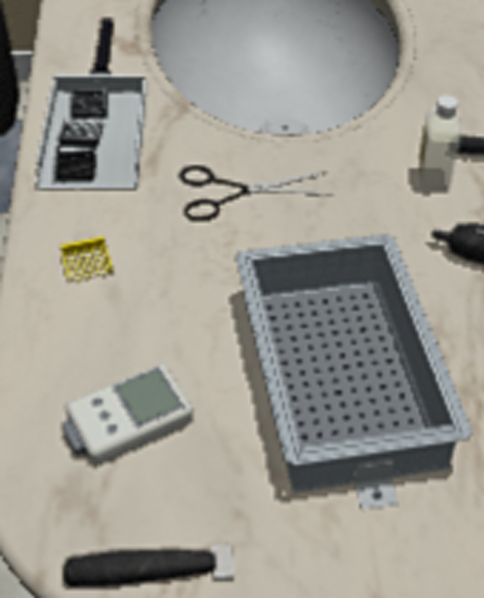

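```bash
cat > fit.py <<'E'
from h import *
from scipy.optimize import least_squares
def T(c): return [c[0]/3.4+140-.35,c[1]/3.4+145-.35]
def S(c): return [c[0]/2.85+170-.32,c[1]/2.85+125-.32]
def fit(name,obs,x0):
    f=lambda p:np.concatenate([proj(d,[p[0]+m[0]*np.cos(p[2])-m[1]*np.sin(p[2]),p[1]+m[0]*np.sin(p[2])+m[1]*np.cos(p[2]),m[2]])-uv for d,m,uv in obs])
    r=least_squares(f,x0,loss='soft_l1');print(name,r.x.round(4),r.fun.reshape(-1,2).round(1).tolist())
    return r.x
E
python3 - <<'E'
from fit import *
t=grab('top');s=grab('side')
def go(name,ms,tp,sp,x0):
    return fit(name,[(t,m,T(p)) for m,p in zip(ms,tp) if p]+[(s,m,S(p)) for m,p in zip(ms,sp) if p],x0)
a,b,z=.074,.114,.056
go('tub',[(-a,b,z),(a,b,z),(a,-b,z),(-a,-b,z)],[(467,208),(455,57),(688,36),(702,185)],[(237,252),(395,236),(470,432),(292,462)],[.6,-.2,0])
a,b,z=.046,.029,.024
go('timer',[(-a,b,z),(a,b,z),(a,-b,z),(-a,-b,z)],[(606,363),(567,278),(613,260),(653,335)],[(67,405),(160,367),(190,404),(95,452)],[.4,-.2,.45])
a,b=.083,.052
go('tray',[(a,-b,.024),(a,b,.024),(-a,-b,.010),(-a,b,.010),(.191,0,.033)],[(143,290),(136,395),(312,300),(304,405),(27,335)],[(145,80),(53,77),(137,190),(37,188),(105,20)],[.4,.1,1.57])
for n,p,zz in[('trimTop',(745,235),.02),('trimBot',(748,360),.02),('sciL',(283,240),.005),('sciR',(367,240),.005),('sciTip',(305,103),.0),('yel',(417,352),.01)]:
    print(n,atz(t,*T(p),zz).round(3))
print('cologne',atz(t,233,140,.1).round(3))
E
```

```text
tub [ 0.6284 -0.197   0.1154] [[-0.3, -0.3], [-1.0, -1.0], [0.2, -1.2], [0.9, 0.2], [-0.8, -0.9], [-0.6, -1.5], [1.6, 1.4], [-2.2, 0.4]]
timer [ 0.4487 -0.2348  0.5035] [[0.0, 0.7], [-1.6, 0.7], [0.4, -2.1], [1.9, 0.8], [-1.4, -0.7], [0.7, -3.4], [2.2, 0.2], [-0.0, 0.9]]
tray [0.4016 0.1366 1.5344] [[0.3, -0.5], [0.0, 0.2], [0.9, -0.2], [1.2, 0.3], [0.2, -0.0], [-0.0, -1.0], [-0.2, 0.0], [0.3, -2.1], [-0.4, -1.3], [0.1, -0.8]]
trimTop [ 0.524 -0.365  0.02 ]
trimBot [ 0.403 -0.369  0.02 ]
sciL [0.508 0.086 0.005]
sciR [0.51  0.003 0.005]
sciTip [0.645 0.069 0.   ]
yel [ 0.402 -0.049  0.01 ]
cologne [0.744 0.052 0.1  ]
```

```bash
python3 -m handwheel '[[0,0,0,0,-6.64,0,0],[0,0,0,0,-6.64,0,0],[0,0,0,0,-6.64,0,0],[0,0,0,0,-6.64,0,0],[0,0,0,0,-6.64,0,0],[0,0,0,0,-6.64,0,0],[0,0,0,0,-6.64,0,0],[0,0,0,0,-6.64,0,0],[0,0,0,0,-6.64,0,0],[0,0,0,0,-6.64,0,0],[0,0,0,0,-6.64,0,0],[0,0,0,0,0,0,0]]'
python3 -m handwheel '[[0,0,20,-36,0,0,0],[0,0,20,-36,0,0,0],[0,0,20,-36,0,0,0],[0,0,20,-36,0,0,0],[0,0,20,-36,0,0,0],[0,0,20,-36,0,0,0],[0,0,20,-36,0,0,0],[0,0,20,-36,0,0,0],[0,0,20,-36,0,0,0],[0,0,20,-36,0,0,0],[0,0,5,-39,0,0,0],[0,0,5,-39,0,0,0],[0,0,5,-39,0,0,0],[0,0,5,-39,0,0,0],[0,0,5,-39,0,0,0],[0,0,5,-39,0,0,0],[0,0,0,0,0,0,0]]'
cat >> h.py <<'E'
def goal(g,z,ref=.155):
    "tool-axis deltas for grasp point at g (world), tool z axis wanted; tool x down unless given"
    s,p,R=st();x,zz=z;Rt=np.column_stack([x,np.cross(zz,x),zz]);tp=np.array(g)-ref*np.array(x)
    rv=Ro.from_matrix(R.T@Rt).as_rotvec(degrees=True)
    print('t',round(s['time'],2),'tcp',p.round(4),'tipx',R[:,0].round(3),'d(tool mm)',(R.T@(tp-p)*1e3).round(1),'d(after rot mm)',(Rt.T@(tp-p)*1e3).round(1),'rot',rv.round(2),'q',np.array(s['qpos']).round(2),'F',np.array(s['force']).round(1),'w',round(s['gripper_width'],4))
E
python3 - <<'E'
from h import *
y=1.534
goal([.4057,.2495,.026],([0,0,-1],[-np.cos(y),-np.sin(y),0]))
E
```

```text
time: 1.2
eef_pos: [0.1348, -0.5073, 0.4046]
orientation: [-2.951, 1.57, 1.73]
force: [-1.3, 0.7, -0.2]
gripper_width: 0.0851
time: 2.62
eef_pos: [0.3863, 0.0834, 0.4048]
orientation: [2.8, 1.568, 1.196]
force: [-0.0, -0.2, -0.2]
gripper_width: 0.0853
t 2.62 tcp [0.3863 0.0834 0.4048] tipx [ 0.001  0.002 -1.   ] d(tool mm) [ 224.2   13.7 -166.1] d(after rot mm) [ 223.8   13.3 -166.7] rot [ 0.19 -0.13 -0.05] q [ 0.03  0.04 -0.46  1.07  0.    1.63] F [-0.  -0.2 -0.2] w 0.0853
```

```bash
python3 -m handwheel '[[0,0,2.7,-33.3,0,0,0],[0,0,2.7,-33.3,0,0,0],[0,0,2.7,-33.3,0,0,0],[0,0,2.7,-33.3,0,0,0],[0,0,2.7,-33.3,0,0,0],[0,30,0,0,0,0,0],[0,30,0,0,0,0,0],[0,30,0,0,0,0,0],[0,30,0,0,0,0,0],[0,30,0,0,0,0,0],[0,0,0,0,0,0,0],[0,0,0,0,0,0,0]]'
python3 - <<'E'
from h import *
y=1.534
goal([.4057,.2495,.026],([0,0,-1],[-np.cos(y),-np.sin(y),0]))
a=grab('top')['color'][190:270,130:260];b=grab('side')['color'][90:200,120:290]
a=cv2.resize(a,(780,480));b=cv2.resize(b,None,fx=4,fy=4)
cv2.imwrite('pics/pre.png',np.vstack([cv2.resize(a,(500,308)),cv2.resize(b,(500,290))])[:,:,::-1])
E
```

```text
time: 3.62
eef_pos: [0.4052, 0.2435, 0.2542]
orientation: [-1.153, 1.568, -2.763]
force: [-0.1, 0.1, 0.6]
gripper_width: 0.0851
t 3.62 tcp [0.4052 0.2435 0.2542] tipx [-0.003 -0.001 -1.   ] d(tool mm) [73.2  0.5 -6.1] d(after rot mm) [73.2  0.3 -6. ] rot [-0.11  0.07  0.17] q [ 0.39  0.34 -0.52  0.71  0.    2.  ] F [-0.1  0.1  0.6] w 0.0851
```

View pics/pre.png

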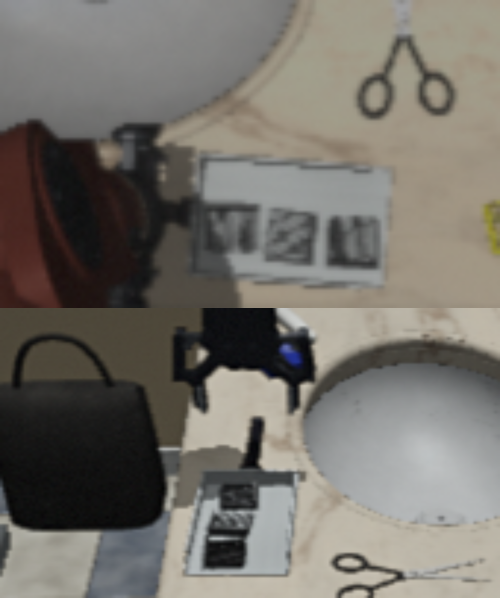

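The open jaws straddle the handle. I'll go down and grip.

```bash
python3 -m handwheel '[[0,20,0,-2,0,0,0],[0,20,0,-2,0,0,0],[0,20,0,-2,0,0,0],[0,13,0,0,0,0,0],[0,0,0,0,0,0,0],[255,0,0,0,0,0,0],[255,0,0,0,0,0,0],[255,0,0,0,0,0,0],[255,0,0,0,0,0,0],[255,0,0,0,0,0,0],[255,0,0,0,0,0,0],[255,0,0,0,0,0,0],[255,0,0,0,0,0,0]]'
python3 -m handwheel '[[255,-6,0,0,0,0,0],[255,-10,0,0,0,0,0],[255,-10,0,0,0,0,0],[255,-20,0,0,0,0,0],[255,-20,0,0,0,0,0],[255,-20,0,0,0,0,0],[255,-20,0,0,0,0,0],[255,-20,0,0,0,0,0],[255,-15,0,0,0,0,0],[255,-10,0,0,0,0,0],[255,0,0,0,0,0,0]]'
```

```text
time: 4.8
eef_pos: [0.4062, 0.2499, 0.1824]
orientation: [1.98, 1.57, 0.373]
force: [-1.7, -0.4, 7.8]
gripper_width: 0.017
time: 5.72
eef_pos: [0.4064, 0.25, 0.3349]
orientation: [2.039, 1.568, 0.432]
force: [0.3, -0.5, -1.7]
gripper_width: 0.0165
```

```bash
python3 -m handwheel '[[255,0,0,0,-2.2,0,0],[255,0,0,0,-2.2,0,0],[255,0,0,0,-2.2,0,0],[255,0,0,0,-2.1,0,0],[255,0,3.6,5,0,0,0],[255,1,7.2,10,0,0,0],[255,3,11.9,16.5,0,0,0],[255,3,11.9,16.5,0,0,0],[255,3,11.9,16.5,0,0,0],[255,3,11.9,16.5,0,0,0],[255,3,11.9,16.5,0,0,0],[255,3,11.9,16.5,0,0,0],[255,3,11.9,16.5,0,0,0],[255,3,11.9,16.5,0,0,0],[255,3,11.9,16.5,0,0,0],[255,3,11.9,16.5,0,0,0],[255,3,11.9,16.5,0,0,0],[255,2,7.2,10,0,0,0],[255,1,3.6,5,0,0,0],[255,0,0,0,0,0,0]]'
cat > tip.py <<'E'
from h import *
import sys
tx,ty,tw=.6284,-.197,.1154
def tub(X): 
    d=np.array(X)-[tx,ty,0];c,s=np.cos(tw),np.sin(tw);return np.array([c*d[0]+s*d[1],-s*d[0]+c*d[1],d[2]])
s,p,R=st();L=p+R@np.array([.178,0,.196]);print('lip in tub',tub(L).round(4),'tilt',np.degrees(np.arcsin(-R[2,2])).round(1))
a=np.array([-np.sin(tw),np.cos(tw),0]);goal([0,0,0],([0,0,-1],-a))
E
python3 - <<'E'
from tip import *
a=grab('top')['color'][130:270,180:380];b=grab('side')['color'][60:320,150:350]
cv2.imwrite('pics/over.png',np.hstack([cv2.resize(a,(440,308)),cv2.resize(b,(340,442))[:308] if 0 else cv2.resize(b,(237,308))])[:,:,::-1])
E
```

```text
time: 7.38
eef_pos: [0.5823, 0.056, 0.295]
orientation: [-1.576, 1.57, -3.033]
force: [-0.7, -0.1, -1.8]
gripper_width: 0.0168
lip in tub [-0.0171  0.0607  0.117 ] tilt 0.0
t 7.38 tcp [0.5823 0.056  0.295 ] tipx [-0.001 -0.    -1.   ] d(tool mm) [ 140.5 -584.8  -10.3] d(after rot mm) [ 140.  -584.9  -11.4] rot [-0.11 -0.    0.04] q [-0.03  0.48 -0.16  0.93 -0.    1.43] F [-0.7 -0.1 -1.8] w 0.0168
```

View pics/over.png

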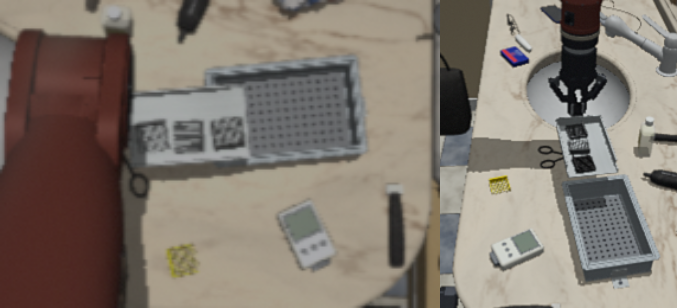

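```bash
python3 -m handwheel '[[255,5,5,8,0,0,0],[255,12,8,12,0,0,0],[255,12,8,12,0,0,0],[255,10,4,8,0,0,0],[255,0,0,0,0,0,0],[255,-16.4,0,16.3,0,5,0],[255,-16.4,0,16.3,0,5,0],[255,-16.4,0,16.3,0,5,0],[255,-16.4,0,16.3,0,5,0],[255,-16.4,0,16.3,0,5,0],[255,-9.9,0,9.7,0,3,0],[255,0,0,0,0,0,0],[255,0,0,0,0,0,0],[255,0,0,0,0,0,0]]'
python3 tip.py
```

```text
time: 8.65
eef_pos: [0.6233, -0.0846, 0.3275]
orientation: [-3.14, 1.083, 1.689]
force: [0.7, 0.4, -2.4]
gripper_width: 0.0169
lip in tub [0.0078 0.0225 0.0784] tilt 27.9
t 8.65 tcp [ 0.6233 -0.0846  0.3275] tipx [-0.055  0.465 -0.883] d(tool mm) [ 226.  -609.2  -57.1] d(after rot mm) [ 172.5 -609.4 -155.8] rot [  0.04 -27.93   0.05] q [-0.35  0.64  0.15  1.32  0.43  1.05] F [ 0.7  0.4 -2.4] w 0.0169
```

Tracking is precise. I'll tilt further, to about 43°, and hold.

```bash
python3 -m handwheel '[[255,-9.9,0,9.7,0,3,0],[255,-9.9,0,9.7,0,3,0],[255,-9.9,0,9.7,0,3,0],[255,-9.9,0,9.7,0,3,0],[255,-9.9,0,9.7,0,3,0],[255,0,0,0,0,0,0],[255,0,0,0,0,0,0],[255,0,0,0,0,0,0],[255,0,0,0,0,0,0],[255,0,0,0,0,0,0],[255,0,0,0,0,0,0],[255,0,0,0,0,0,0]]'
python3 - <<'E'
from tip import *
a=grab('top')['color'][130:270,180:380];b=grab('side')['color'][60:320,150:350]
cv2.imwrite('pics/tip.png',np.hstack([cv2.resize(a,(440,308)),cv2.resize(b,(308,400))[92:]])[:,:,::-1])
E
```

```text
time: 9.65
eef_pos: [0.6314, -0.1522, 0.3419]
orientation: [3.141, 0.821, 1.687]
force: [0.0, -0.2, -1.8]
gripper_width: 0.0173
lip in tub [0.0082 0.022  0.0781] tilt 43.0
t 9.65 tcp [ 0.6314 -0.1522  0.3419] tipx [-0.079  0.677 -0.732] d(tool mm) [ 289.7 -609.5  -37. ] d(after rot mm) [ 186.9 -609.7 -223.9] rot [  0.06 -42.97   0.  ] q [-0.48  0.8   0.4   1.65  0.6   0.82] F [ 0.  -0.2 -1.8] w 0.0173
```

View pics/tip.png

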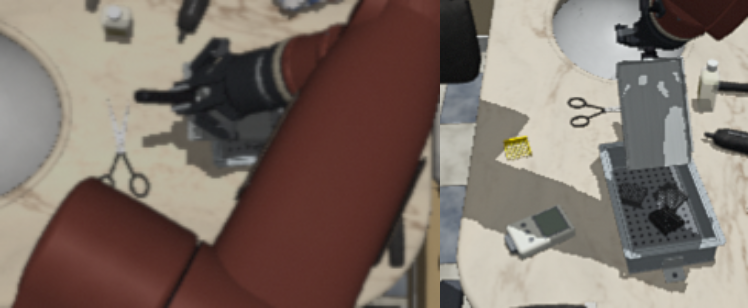

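All three combs lie in the tub and the tray is empty. I'll lift, level the tray and bring it back.

```bash
python3 -m handwheel '[[255,-22,0,-20.5,0,0,0],[255,17.8,0,-14.8,0,-5,0],[255,17.8,0,-14.8,0,-5,0],[255,17.8,0,-14.8,0,-5,0],[255,17.8,0,-14.8,0,-5,0],[255,17.8,0,-14.8,0,-5,0],[255,17.8,0,-14.8,0,-5,0],[255,17.8,0,-14.8,0,-5,0],[255,17.8,0,-14.8,0,-5,0],[255,10.5,0,-9.1,0,-3,0],[255,0,0,0,0,0,0]]'
python3 - <<'E'
from tip import *
y=1.534
goal([.4062,.250,.027],([0,0,-1],[-np.cos(y),-np.sin(y),0]))
E
```

```text
time: 10.67
eef_pos: [0.6097, 0.0232, 0.2838]
orientation: [-1.347, 1.567, -2.799]
force: [-1.0, 0.1, -2.0]
gripper_width: 0.0169
lip in tub [0.0069 0.0247 0.1059] tilt -0.0
t 10.67 tcp [0.6097 0.0232 0.2838] tipx [-0.003 -0.001 -1.   ] d(tool mm) [ 130.8 -607.8  -49.4] d(after rot mm) [ 128.8 -608.4  -47.2] rot [0.2  0.04 0.19] q [-0.08  0.54 -0.1   0.94 -0.    1.37] F [-1.   0.1 -2. ] w 0.0169
t 10.67 tcp [0.6097 0.0232 0.2838] tipx [-0.003 -0.001 -1.   ] d(tool mm) [ 102.2 -174.9 -249.4] d(after rot mm) [ 101.8 -211.8 -219.2] rot [8.92 0.06 0.19] q [-0.08  0.54 -0.1   0.94 -0.    1.37] F [-1.   0.1 -2. ] w 0.0169
```

```bash
python3 -m handwheel '[[255,0,-17.5,-25,0,0,0],[255,0,-17.5,-25,0,0,0],[255,0,-17.5,-25,0,0,0],[255,0,-17.5,-25,0,0,0],[255,0,-17.5,-25,0,0,0],[255,0,-17.5,-25,0,0,0],[255,0,-17.5,-25,0,0,0],[255,0,-17.5,-25,0,0,0],[255,0,-17.5,-25,0,0,0],[255,0,-17.5,-25,0,0,0],[255,0,0,0,4.4,0,0],[255,0,0,0,4.4,0,0],[255,20,0,0,0,0,0],[255,20,0,0,0,0,0],[255,20,0,0,0,0,0],[255,15,0,0,0,0,0],[255,10,0,0,0,0,0],[255,0,0,0,0,0,0]]'
python3 - <<'E'
from tip import *
y=1.534
goal([.4062,.250,.027],([0,0,-1],[-np.cos(y),-np.sin(y),0]))
a=grab('top')['color'][130:270,140:380];b=grab('side')['color'][100:310,150:350]
cv2.imwrite('pics/place.png',np.hstack([cv2.resize(a,(440,308)),cv2.resize(b,(293,308))])[:,:,::-1])
E
```

```text
time: 12.17
eef_pos: [0.4086, 0.2479, 0.1994]
orientation: [-1.767, 1.567, 2.907]
force: [0.2, 0.3, -1.9]
gripper_width: 0.0169
lip in tub [-0.1978  0.2738  0.0213] tilt 0.0
t 12.17 tcp [0.4086 0.2479 0.1994] tipx [-0.003  0.001 -1.   ] d(tool mm) [  45.6 -398.5  263.6] d(after rot mm) [  44.4 -434.5  199.2] rot [-8.85 -0.05  0.19] q [ 0.39  0.43 -0.57  0.58  0.    2.  ] F [ 0.2  0.3 -1.9] w 0.0169
t 12.17 tcp [0.4086 0.2479 0.1994] tipx [-0.003  0.001 -1.   ] d(tool mm) [17.5 -2.5 -2. ] d(after rot mm) [17.4 -2.5 -2. ] rot [-0.12 -0.04  0.19] q [ 0.39  0.43 -0.57  0.58  0.    2.  ] F [ 0.2  0.3 -1.9] w 0.0169
```

View pics/place.png

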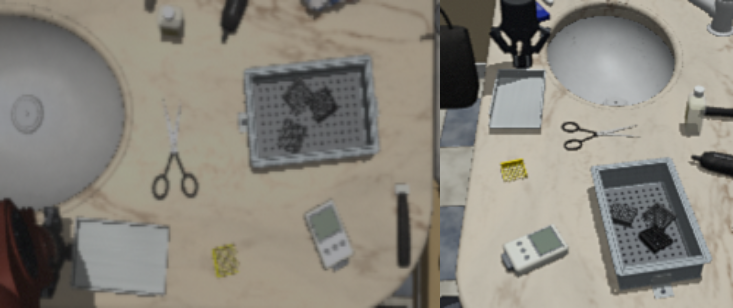

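The three combs are in the tub and the tray is empty, just above its old place. I'll set it down and release.

```bash
python3 -m handwheel '[[255,8,0,0,0,0,0],[255,5,0,0,0,0,0],[255,3,0,0,0,0,0],[255,1.5,0,0,0,0,0],[255,0,0,0,0,0,0],[255,0,0,0,0,0,0]]'
python3 -m handwheel '[[0,0,0,0,0,0,0],[0,0,0,0,0,0,0],[0,0,0,0,0,0,0],[0,0,0,0,0,0,0],[0,0,0,0,0,0,0],[0,0,0,0,0,0,0],[0,-10,0,0,0,0,0],[0,-20,0,0,0,0,0],[0,-30,0,0,0,0,0],[0,-30,0,0,0,0,0],[0,-20,0,0,0,0,0],[0,0,0,0,0,0,0]]'
python3 - <<'E'
from h import *
w=.1154
print('over timer');goal([.4487,-.2348,.10],([0,0,-1],[np.cos(.5035+np.pi),np.sin(.5035+np.pi),0]))
goal([.4487,-.2348,.10],([0,0,-1],[np.cos(.5035),np.sin(.5035),0]))
E
```

```text
time: 12.77
eef_pos: [0.4086, 0.2486, 0.1831]
orientation: [-1.097, 1.571, -2.706]
force: [1.0, -0.7, -1.4]
gripper_width: 0.0169
time: 13.77
eef_pos: [0.41, 0.2492, 0.297]
orientation: [1.997, 1.564, 0.388]
force: [0.8, 1.1, -0.5]
gripper_width: 0.0858
over timer
t 13.77 tcp [0.41   0.2492 0.297 ] tipx [ 0.006  0.002 -1.   ] d(tool mm) [ 41.   56.8 482.3] d(after rot mm) [ 42.  442.6 199.6] rot [58.98 -0.31 -0.23] q [ 0.39  0.3  -0.45  0.82 -0.    2.  ] F [ 0.8  1.1 -0.5] w 0.0858
t 13.77 tcp [0.41   0.2492 0.297 ] tipx [ 0.006  0.002 -1.   ] d(tool mm) [ 41.   56.8 482.3] d(after rot mm) [  42.  -442.6 -199.6] rot [-121.02    0.26   -0.36] q [ 0.39  0.3  -0.45  0.82 -0.    2.  ] F [ 0.8  1.1 -0.5] w 0.0858
```

```bash
python3 -m handwheel '[[0,0,3.4,34.6,0,0,0],[0,0,3.4,34.6,0,0,0],[0,0,3.4,34.6,0,0,0],[0,0,3.4,34.6,0,0,0],[0,0,3.4,34.6,0,0,0],[0,0,3.4,34.6,0,0,0],[0,0,3.4,34.6,0,0,0],[0,0,3.4,34.6,0,0,0],[0,0,3.4,34.6,0,0,0],[0,0,3.4,34.6,0,0,0],[0,0,3.4,34.6,0,0,0],[0,0,3.4,34.6,0,0,0],[0,0,3.4,34.6,0,0,0],[0,0,3.4,34.6,0,0,0],[0,0,0,0,0,0,0]]'
python3 -m handwheel '[[0,0,0,0,6.55,0,0],[0,0,0,0,6.55,0,0],[0,0,0,0,6.55,0,0],[0,0,0,0,6.55,0,0],[0,0,0,0,6.55,0,0],[0,0,0,0,6.55,0,0],[0,0,0,0,6.55,0,0],[0,0,0,0,6.55,0,0],[0,0,0,0,6.55,0,0],[0,0,0,0,0,0,0]]'
python3 - <<'E'
from h import *
goal([.4356,-.242,.015],([0,0,-1],[-np.cos(.5035),-np.sin(.5035),0]))
a=grab('top')['color'][190:270,270:370];b=grab('side')['color'][220:340,150:300]
cv2.imwrite('pics/tim.png',np.hstack([cv2.resize(a,(400,320)),cv2.resize(b,(400,320))])[:,:,::-1])
E
```

```text
time: 15.02
eef_pos: [0.4383, -0.2425, 0.2927]
orientation: [0.481, 1.568, -1.132]
force: [-0.8, 0.4, -0.6]
gripper_width: 0.0855
time: 15.85
eef_pos: [0.4376, -0.2371, 0.2925]
orientation: [-1.161, 1.57, 2.479]
force: [-0.6, 0.7, -0.1]
gripper_width: 0.0856
t 15.85 tcp [ 0.4376 -0.2371  0.2925] tipx [-0.001  0.001 -1.   ] d(tool mm) [122.5   3.4   4.1] d(after rot mm) [122.5   3.3   4.1] rot [-0.27  0.02  0.04] q [-0.64  0.34 -0.41  0.83  0.    2.  ] F [-0.6  0.7 -0.1] w 0.0856
```

View pics/tim.png

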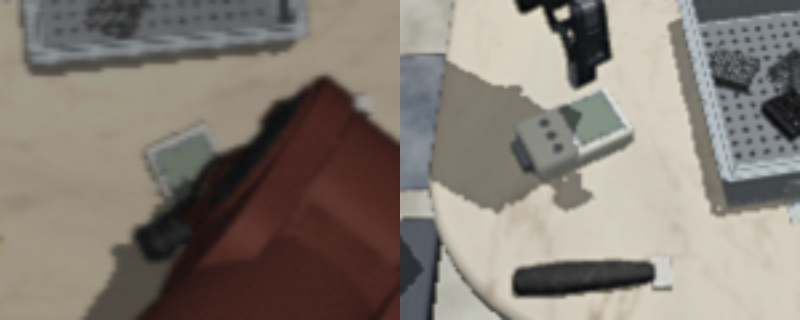

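```bash
python3 -m handwheel '[[0,25,3.4,4,0,0,0],[0,25,0,0,0,0,0],[0,25,0,0,0,0,0],[0,25,0,0,0,0,0],[0,15,0,0,0,0,0],[0,7,0,0,0,0,0],[0,0,0,0,0,0,0]]'
python3 -m handwheel '[[255,0,0,0,0,0,0],[255,0,0,0,0,0,0],[255,0,0,0,0,0,0],[255,0,0,0,0,0,0],[255,0,0,0,0,0,0],[255,0,0,0,0,0,0],[255,0,0,0,0,0,0]]'
python3 - <<'E'
from h import *
w=.1154
c,s=np.cos(w),np.sin(w)
# grasp target: timer centre at tub(-.114,-.017), grip 15 mm behind
X=np.array([.6284+c*-.129-s*-.017,-.197+s*-.129+c*-.017,.017])
goal(X,([0,0,-1],[-c,-s,0]))
a=grab('top')['color'][190:270,270:370];b=grab('side')['color'][220:340,150:300]
cv2.imwrite('pics/tim2.png',np.hstack([cv2.resize(a,(400,320)),cv2.resize(b,(400,320))])[:,:,::-1])
E
```

```text
time: 16.53
eef_pos: [0.4353, -0.2417, 0.1697]
orientation: [-1.152, 1.568, 2.496]
force: [-0.8, 0.6, 0.0]
gripper_width: 0.0851
time: 17.12
eef_pos: [0.4364, -0.2425, 0.1724]
orientation: [2.002, 1.569, -0.635]
force: [-0.8, 0.7, 5.5]
gripper_width: 0.0571
t 17.12 tcp [ 0.4364 -0.2425  0.1724] tipx [ 0.002 -0.001 -1.   ] d(tool mm) [  0.5  19.7 -64.3] d(after rot mm) [  0.4  -6.1 -66.9] rot [22.29 -0.07 -0.1 ] q [-0.65  0.5  -0.53  0.53  0.    1.98] F [-0.8  0.7  5.5] w 0.0571
```

View pics/tim2.png

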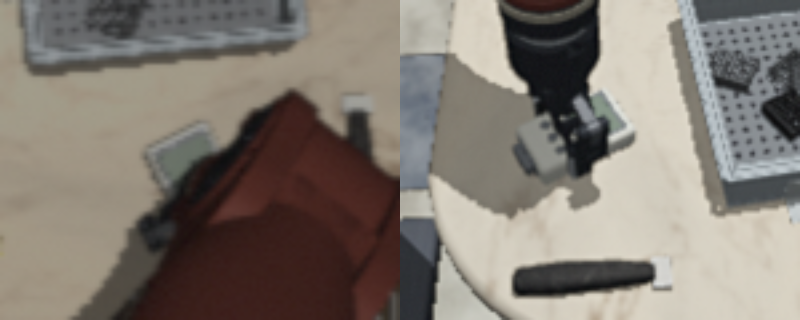

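Run:
```python
from h import *
s,p,R=st();t=grab('top');sd=grab('side')
for X in [atz(t,270+174/4-.4,190+137/4-.4,.024),atz(sd,150+616/2.667-.3,220+108/2.667-.3,.024)]:
    d=X-p;print(X.round(4),'along timer x',(-R[:,2]@d).round(4),'across',(R[:,1]@d).round(4))
print(np.degrees(np.arctan2(-R[1,2],-R[0,2])))
```

```text
[ 0.4864 -0.2143  0.024 ] along timer x 0.0573 across -0.0009
[ 0.8434 -0.2356  0.024 ] along timer x 0.3595 across 0.1903
28.905953616836456
```

```bash
python3 -m handwheel '[[255,-4,0,0,0,0,0],[255,-4,0,0,0,0,0],[255,0,0,0,5.58,0,0],[255,0,0,0,5.58,0,0],[255,0,0,0,5.58,0,0],[255,0,0,0,5.58,0,0],[255,0,-1.5,-16,0,0,0],[255,0,-1.5,-16,0,0,0],[255,0,-1.5,-16,0,0,0],[255,0,-1.5,-13,0,0,0],[255,0,0,0,0,0,0]]'
python3 - <<'E'
from h import *
w=.1154
c,s=np.cos(w),np.sin(w)
X=np.array([.6284+c*-.129-s*-.017,-.197+s*-.129+c*-.017,.017])
goal(X,([0,0,-1],[-c,-s,0]))
a=grab('top')['color'][170:250,270:370];b=grab('side')['color'][200:320,170:320]
cv2.imwrite('pics/tim3.png',np.hstack([cv2.resize(a,(400,320)),cv2.resize(b,(400,320))])[:,:,::-1])
E
```

```text
time: 18.23
eef_pos: [0.4981, -0.2291, 0.18]
orientation: [2.638, 1.568, -0.387]
force: [-1.2, 0.6, -1.1]
gripper_width: 0.0568
t 18.23 tcp [ 0.4981 -0.2291  0.18  ] tipx [ 0.003 -0.001 -1.   ] d(tool mm) [ 8.   0.1 -4.1] d(after rot mm) [ 8.   0.1 -4.2] rot [ 0.03 -0.15 -0.08] q [-0.56  0.56 -0.39  0.61  0.    2.46] F [-1.2  0.6 -1.1] w 0.0568
```

View pics/tim3.png

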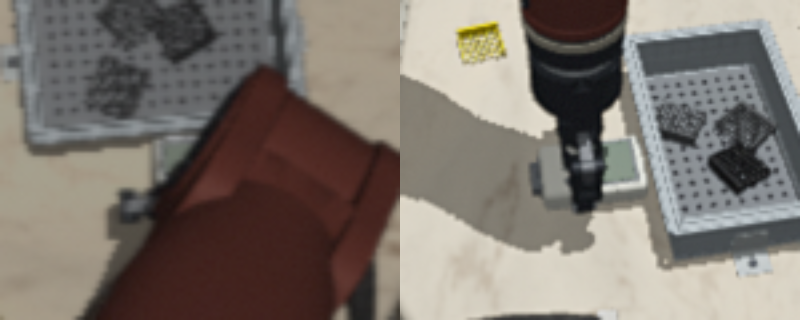

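```bash
python3 -m handwheel '[[255,4,0,0,0,0,0],[255,3,0,0,0,0,0],[255,0,0,-1,0,0,0],[255,0,0,-1,0,0,0],[255,0,0,-1,0,0,0],[255,0,0,0,0,0,0]]'
for i in 1; do python3 -m handwheel '[[255,0,0,-1,0,0,0],[255,0,0,-1,0,0,0],[255,0,0,0,0,0,0]]'; done
```

```text
time: 18.83
eef_pos: [0.4979, -0.2292, 0.1725]
orientation: [0.356, 1.569, -2.672]
force: [-3.8, -0.6, 8.4]
gripper_width: 0.0568
time: 19.08
eef_pos: [0.4999, -0.229, 0.1725]
orientation: [0.453, 1.569, -2.575]
force: [-4.2, 0.2, 8.6]
gripper_width: 0.0566
```

```bash
python3 -m handwheel '[[255,-1.5,0,0,0,0,0],[255,0,0,-1,0,0,0],[255,0,0,-1,0,0,0],[255,0,0,0,0,0,0]]'
python3 -m handwheel '[[255,0,0,-1,0,0,0],[255,0,0,-1,0,0,0],[255,0,0,0,0,0,0]]'
```

```text
time: 19.42
eef_pos: [0.5028, -0.2285, 0.1734]
orientation: [-1.379, 1.571, 1.877]
force: [0.3, 0.3, -1.2]
gripper_width: 0.0569
time: 19.67
eef_pos: [0.505, -0.2282, 0.1735]
orientation: [-1.776, 1.571, 1.48]
force: [-1.0, -0.3, -0.4]
gripper_width: 0.0565
```

```bash
python3 -m handwheel '[[255,0,0,-1,0,0,0],[255,0,0,-0.5,0,0,0],[255,0,0,0,0,0,0]]'
python3 -m handwheel '[[255,0,0,-1,0,0,0],[255,0,0,-0.5,0,0,0],[255,0,0,0,0,0,0]]'
```

```text
time: 19.92
eef_pos: [0.506, -0.228, 0.1735]
orientation: [-0.071, 1.57, -3.099]
force: [-1.7, -0.4, -0.8]
gripper_width: 0.0568
time: 20.17
eef_pos: [0.5065, -0.2279, 0.1733]
orientation: [-0.023, 1.567, -3.051]
force: [-8.5, -2.7, 2.4]
gripper_width: 0.0568
```

Contact with the tub is felt at 8.5 N, so the plain end is seated. I'll release, back off behind the key, close the fingers and come down.

```bash
python3 -m handwheel '[[255,0,0,0.6,0,0,0],[0,0,0,0,0,0,0],[0,0,0,0,0,0,0],[0,0,0,0,0,0,0],[0,0,0,0,0,0,0],[0,0,0,0,0,0,0],[0,-15,0,0,0,0,0],[0,-20,0,0,0,0,0],[0,-25,0,0,0,0,0],[255,0,0,25,0,0,0],[255,0,0,25,0,0,0],[255,0,0,25,0,0,0],[255,0,0,0,0,0,0],[255,0,0,0,0,0,0],[255,0,0,0,0,0,0],[255,0,0,0,0,0,0]]'
python3 - <<'E'
from tip import *
c,s=np.cos(tw),np.sin(tw)
goal([tx-.200*c+.0167*s,ty-.200*s-.0167*c,.010],([0,0,-1],[-c,-s,0]),.173)
t=grab('top');sd=grab('side')
cv2.imwrite('pics/tim4.png',np.hstack([cv2.resize(t['color'][160:260,260:360],(400,400)),cv2.resize(sd['color'][200:320,170:290],(400,400))])[:,:,::-1])
E
```

```text
time: 21.5
eef_pos: [0.4335, -0.2367, 0.2338]
orientation: [2.561, 1.57, -0.465]
force: [-0.1, -0.1, -0.4]
gripper_width: 0.0009
lip in tub [-0.394  -0.017   0.0556] tilt 0.1
t 21.5 tcp [ 0.4335 -0.2367  0.2338] tipx [ 0.001 -0.001 -1.   ] d(tool mm) [  78.2 -284.8  403.7] d(after rot mm) [  78.8 -403.4 -285. ] rot [-9.004e+01 -1.000e-02 -7.000e-02] q [-0.65  0.4  -0.49  0.68  0.    2.38] F [-0.1 -0.1 -0.4] w 0.0009
t 21.5 tcp [ 0.4335 -0.2367  0.2338] tipx [ 0.001 -0.001 -1.   ] d(tool mm) [50.8 -0.3  1.9] d(after rot mm) [50.8 -0.3  1.9] rot [-0.04 -0.05 -0.04] q [-0.65  0.4  -0.49  0.68  0.    2.38] F [-0.1 -0.1 -0.4] w 0.0009
```

View pics/tim4.png

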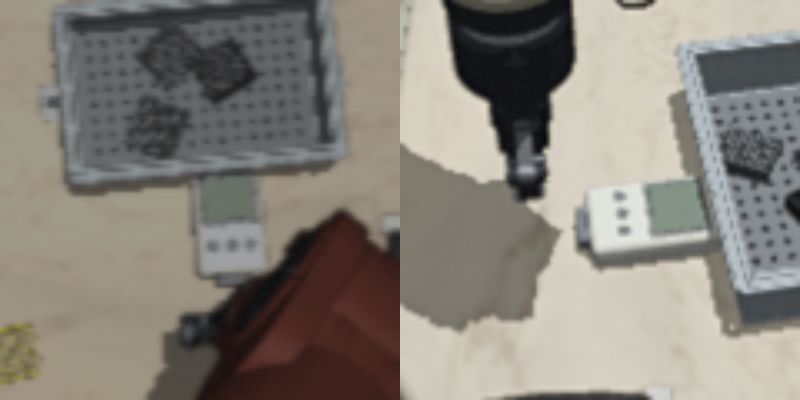

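The timer lies square, with its plain end under the rim at the tub's face and the key facing the fingers. I'll come down and push.

```bash
python3 -m handwheel '[[255,20,0,1,0,0,0],[255,20,0,1,0,0,0],[255,11,0,0,0,0,0],[255,0,0,-5,0,0,0],[255,0,0,-5,0,0,0],[255,0,0,-4,0,0,0],[255,0,0,0,0,0,0],[255,0,0,0,0,0,0]]'
python3 -m handwheel '[[255,0,0,-2,0,0,0],[255,0,0,-2,0,0,0],[255,0,0,-1,0,0,0],[255,0,0,0,0,0,0],[255,0,0,0,0,0,0]]'
python3 -m handwheel '[[255,0,0,-1,0,0,0],[255,0,0,-1,0,0,0],[255,0,0,0,0,0,0],[255,0,0,0,0,0,0]]'
```

```text
time: 22.27
eef_pos: [0.4454, -0.2353, 0.1833]
orientation: [2.378, 1.569, -0.648]
force: [0.7, -0.2, 0.1]
gripper_width: -0.0003
time: 22.68
eef_pos: [0.4496, -0.2346, 0.1826]
orientation: [2.156, 1.571, -0.872]
force: [-0.9, 0.4, 0.2]
gripper_width: -0.0001
time: 23.02
eef_pos: [0.4516, -0.2343, 0.1826]
orientation: [-1.406, 1.571, 1.85]
force: [-0.0, -0.6, -0.2]
gripper_width: 0.0001
```

```bash
python3 -m handwheel '[[255,0,0,-1,0,0,0],[255,0,0,-1,0,0,0],[255,0,0,-1,0,0,0],[255,0,0,0,0,0,0],[255,0,0,0,0,0,0]]'
python3 -m handwheel '[[255,0,0,-1,0,0,0],[255,0,0,-1,0,0,0],[255,0,0,0,0,0,0],[255,0,0,0,0,0,0]]'
python3 -m handwheel '[[255,0,0,-1,0,0,0],[255,0,0,-1,0,0,0],[255,0,0,0,0,0,0],[255,0,0,0,0,0,0]]'
```

```text
time: 23.43
eef_pos: [0.4544, -0.234, 0.1826]
orientation: [-0.021, 1.57, -3.048]
force: [-1.9, -1.4, 0.7]
gripper_width: -0.0
time: 23.77
eef_pos: [0.4564, -0.2338, 0.1825]
orientation: [-0.005, 1.57, -3.032]
force: [-2.9, -0.9, 0.5]
gripper_width: -0.0001
time: 24.1
eef_pos: [0.458, -0.2336, 0.1825]
orientation: [0.111, 1.569, -2.916]
force: [-6.2, -1.9, 2.0]
gripper_width: 0.0001
```

The force rises 1.9, 2.9, 6.2 N, so the key has bottomed out against the tub stop. I'll press slightly more, hold, then back off and lift.

```bash
python3 -m handwheel '[[255,0,0,-0.7,0,0,0],[255,0,0,0,0,0,0],[255,0,0,0,0,0,0],[255,0,0,0,0,0,0],[255,0,0,0,0,0,0],[255,0,0,0,0,0,0],[255,0,0,0,0,0,0],[255,0,0,0,0,0,0],[255,0,0,0,0,0,0],[255,0,0,0,0,0,0]]'
python3 -m handwheel '[[255,0,0,2,0,0,0],[255,0,0,3,0,0,0],[255,0,0,10,0,0,0],[255,0,0,20,0,0,0],[255,-20,0,20,0,0,0],[255,-40,0,10,0,0,0],[255,-40,0,0,0,0,0],[255,0,0,0,0,0,0],[255,0,0,0,0,0,0]]'
python3 - <<'E'
from h import *
t=grab('top');sd=grab('side')
cv2.imwrite('pics/fin.png',np.hstack([cv2.resize(t['color'][140:270,150:370],(460,272)),cv2.resize(sd['color'][130:340,160:340],(330,385))[:272] if 0 else cv2.resize(sd['color'][130:340,160:340],(233,272))])[:,:,::-1])
E
```

```text
time: 24.93
eef_pos: [0.4583, -0.2335, 0.1825]
orientation: [0.097, 1.568, -2.931]
force: [-8.1, -3.8, 4.2]
gripper_width: 0.0
time: 25.68
eef_pos: [0.3951, -0.2416, 0.2848]
orientation: [2.454, 1.565, -0.574]
force: [0.0, 0.5, 0.5]
gripper_width: 0.0001
```

Run:
```python
from h import *
g=lambda a:cv2.cvtColor(a,cv2.COLOR_BGR2GRAY).astype(np.float32)
a=g(cv2.imread('pics/tim4.png'))[:,400:];b=g(cv2.resize(manip.grab_frame('side')['color'][200:320,170:290],(400,400))[:,:,::-1].copy())
for n,(y0,y1,x0,x1) in dict(timer=(170,270,210,310),combs=(120,240,315,400)).items():
    print(n,'shift mm ~',(np.array(cv2.phaseCorrelate(a[y0:y1,x0:x1].copy(),b[y0:y1,x0:x1].copy())[0])/3.33*2.4).round(2),'absdiff',np.abs(a-b)[y0:y1,x0:x1].mean().round(1))
# tray, scissors, cologne, trimmer vs start (side)
s0=g(cv2.imread('pics/side1.png'));s1=g(manip.grab_frame('side')['color'][:,:,::-1].copy())
for n,(y0,y1,x0,x1) in dict(tray=(150,195,180,225),sciss=(175,210,228,290),cologne=(155,195,312,335),trimmer=(312,336,185,260)).items():
    print(n,'px shift',np.round(cv2.phaseCorrelate(s0[y0:y1,x0:x1].copy(),s1[y0:y1,x0:x1].copy())[0],2),np.abs(s0-s1)[y0:y1,x0:x1].mean().round(1))
```

```text
timer shift mm ~ [ 0.   -0.01] absdiff 7.6
combs shift mm ~ [-0.02 -0.01] absdiff 6.4
tray px shift [1.5  0.43] 63.6
sciss px shift [-0.   -0.01] 13.5
cologne px shift [0.01 0.01] 12.8
trimmer px shift [ 0.54 -0.02] 11.2
```

```bash
python3 -c "
from rig import manip
print(manip.hand_in(), manip.get_state()['time'])"
```

```text
the job is handed in; nothing more can be done
the job is handed in; nothing more can be done
```

The job is done and handed in after about 26 s of the 72 s allowed; no verdict was reported.

- **Combs and tray:** I tipped all three combs into the tub at a 43° tilt. I then set the empty tray back near its old place, well clear of the tub.
- **Timer:** I gripped it, turned it square and slid it until it touched the tub at 8.5 N. I then pushed the start key with closed fingers. The force rose from 1.9 to 2.9 to 6.2 N. I held it at about 8 N for over 0.7 s, then backed off and lifted clear.

**Last checks:**
- The last picture I saw, before the push, showed three combs in the tub and the timer square against it. Image comparison after the push showed timer and combs unmoved (under 0.1 mm).
- The scissors and bottle also showed no movement. The trimmer read half a pixel (a millimetre or two), which I take as a measuring error.

**Not checked:**
- My final picture was refused because the 12-view limit was reached, so the key being back out and the tray lying flat were not seen directly.
- The tray's image comparison was inconclusive because it no longer holds the combs. I judge it flat because the arm let go at the same height, to within 1 mm, as when it picked the tray up.

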